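# Set the sample clamp's gap with its knurled wheel

### The job

Close the gap of the sample clamp: roll the knurled wheel on top of its housing under a fingertip, in as many strokes as it takes, until the pointer on the moving jaw stands in line with the upright fin of the brass gauge mark, then take the hand clear. Turn the wheel only by rolling it from above, without pinching it, and do not touch the jaw or the mark. Nothing is picked up: leave the tin standing in the gap and everything else on the bench where it is.

Things in the scene. Friction and masses are not known exactly. Their poses are not given: they have to be found in the camera images.
- clamp: bench clamp, grey cast base 120 x 290 x 20 mm, fixed to the bench. Origin on the bench right under the wheel's axle, z up. y is the line of jaw travel: the base runs from y = +52 (wheel end) to -238 mm; the steel fixed jaw, 66 mm high, has its face at y = -195 mm and the moving jaw closes towards it, in -y. An aluminium scale rail, 22 mm high, runs along y at x = 60 to 82 mm
- wheel_top (a point): highest point of the knurled wheel when untouched, in the middle of its width, 78 mm above the bench; it belongs to the clamp, so it does not turn, and its axes are those of the clamp
- wheel: knurled dark steel wheel, diameter 60, 26 mm wide, axle along clamp x. Origin: its centre, 48 mm up. Top stands 18 mm out of a grey housing (60 mm high, 70 x 92 mm). It does not give under pressure: bear on it with 3 to 10 N. Rolling its top towards the jaws (clamp -y) closes the gap: 10 mm of rim moves the jaw 4 mm. 1 N along the rim turns it, it stays where left, and jerky short strokes slip
- jaw: moving jaw, steel block 75 x 22 mm, top 66 mm above the bench, which slides along the clamp's y between the wheel housing and the fixed jaw, driven by the wheel. Origin at bench height below the middle of its gripping face; axes as the clamp's. It has up to 50 mm of travel
- pointer (a point): tip of the small dark steel pointer bar, 3 mm wide, that sticks out from the moving jaw over the scale rail, 30 mm above the bench, in the plane of the jaw's gripping face; axes as the clamp's
- mark: brass gauge mark, a 26 x 16 mm slider 7 mm high on the scale rail with an upright fin 2 mm thick reaching 40 mm above the bench. It is already set; it can be pushed along the rail but must stay. Origin at bench height on the clamp's centre line, at the y of the fin's face on the fixed-jaw side
- gauge (a point): the point the pointer must come level with along the clamp's y: on the fin's face on the fixed-jaw side, 30 mm above the bench; axes as the clamp's. The pointer's y less this one's, in the clamp's frame, is how far the gap has still to close (12 to 42 mm at the start)
- tin: open aluminium sample tin, diameter 50 mm, 35 mm high, standing loose on the clamp's base in the gap near the fixed jaw; the jaw at the mark does not reach it. Origin at the middle of its underside
- needle_holder: loose steel needle holder, diameter 32 mm, 104 mm high with a black ball on top, standing beside the clamp. Origin at the middle of its underside
- weight: loose brass weight with a knob, diameter 44 mm, 54 mm high, standing beside the clamp. Origin at the middle of its underside
- dish: loose glass dish, diameter 60 mm, 20 mm high, on the robot's side of the clamp. Origin at the middle of its underside
- jar: loose amber glass jar with a white cap, diameter 68 mm, 100 mm high, to the left. Origin at the middle of its underside
- wash_bottle: loose white plastic bottle, diameter 64 mm, 120 mm high, to the right. Origin at the middle of its underside
Mind the look-alikes: they are no part of the job. Several things have the shape of the needle_holder; the one meant has the colours described above.

How it is judged:
By the outcome, as a careful person would: the job done as asked, in the order asked, and still so for the second after the job is handed in, with the robot touching nothing.
It also fails if it takes over 48 s, if anything falls off the work surface, if the arm or the gripper's body presses on something with over 40 N, if the wrist force passes 120 N, or if a joint passes its speed limit or range.

### The arm

A 6-joint arm with a two-finger parallel gripper is mounted at the origin on the work surface. World frame = base frame: x ahead of the robot, y to its left, z up, the work surface at z = 0. Lengths are in m, angles in rad, forces in N, time in s.
With the tool pointing down it reaches from about 0.325 to 0.9 m from the base axis. Payload 3.5 kg.
Tool frame: the origin (TCP) lies midway between the tips of the shut fingers; the grasp point (between the pads) lies 19 mm behind it; z points along the fingers, y is the line along which they close (so a half turn about z gives the same grasp; the last joint's range is limited). The gripper opens to 85 mm and grips with 20 to 120 N. Pads are 22 mm wide; open, the fingers measure 114 mm over their backs; the gripper's body (76 mm by 85 mm) begins 54 mm behind the grasp point. The pads swing forward as they close: fully open they stand 13 mm farther back than shut.
Start: joints at [-0.103, 0.276, -0.026, 1.268, 0, 1.467], TCP at [0.625, -0, 0.231] pointing down, gripper open.
Joint ranges: [-3.12, 3.12], [-0.85, 1.88], [-1.08, 1.24], [-1.95, 2.15], [-1.57, 1.53], [-3.14, 3.14]. Speed limits (rad/s): [2.57, 2.57, 3.14, 3.14, 3.14, 3.14].

### API

Orientations are given as [roll, pitch, yaw] about the fixed x, y, z axes, in that order (R = Rz(yaw) Ry(pitch) Rx(roll)).
In Python, from station import robot gives the robot as it stands.
- The arm moves only by the shell command python3 -m pendant 'ROWS' [FORCE]. ROWS is JSON, a list of rows, each a list of 3 entries, a list of its own where there are three numbers: the turn, a rotation vector about the tool's x, y, z in degrees, then the shift along the tool's x, y, z in mm, then the finger opening in mm, from 0 to 85.4. A call has 1 to 20 rows; each row is the pose to reach, as a shift and turn from the pose commanded when the call began, along the tool's axes at that moment; what a row does not reach only later rows make up. A row lasts 1/10 s, in which the tool goes at most 50 mm and 8.59 degrees, less where a joint would pass 70% of its speed; a pose out of reach is approached as far as the arm can. A call with a gripper value outside its range is refused whole. The fingers move at their own pace and stop on an object; FORCE is the grip in N (left out, the last holds). Time passes only in rows, so rows that repeat a pose let the fingers close. It gives the time, the measured TCP pose, the force, the opening and the grip force at its end, in the units of the state.
- robot.state(): the state, without advancing time (a new reading comes with each control period).
- robot.grab_frame(name): name is "scene" or "side" or "wrist"; returns a dict with "frame" (420x560x3 uint8, red, green, blue), "vfov" (degrees; the focal length in pixels is half the picture's height over the tangent of half this angle, whatever the lens; pixels are square), "cx", "cy" (the principal point, pixels), "position" and "orientation" of the camera in the world. Camera axes: x right, y down, z forward; pixel columns grow to the right and rows downward; lengths in m; the calibration is good to about 2 mm. The wrist camera is an equidistant fisheye: a pixel r from the principal point sees the ray r / f radians off the axis. A picture is of the moment at which its call begins. There is no depth.
- robot.sign_off(): hands the job in; it is judged then, once.
The state is a dict: "time": time; "joint_positions": joint angles; "qd": joint speeds; "joint_torque": joint torques, N m; "position": TCP position; "tool_rot": TCP orientation; "wrist_force": force on the tool from outside, world axes, zero at the start; "torque": the same for the moment, N m; "grip_width": finger opening in m; "grasp_force": force on a finger pad.
Only numpy, scipy, OpenCV 4.12 (cv2) and the standard library are available. Lean on these libraries where they do the work, as an engineer would, in place of code of your own. Each camera call takes 0.05 s, during which the arm holds its last target. There are 200 camera calls.

## Working session

There is one attempt and no reset: what is moved stays moved. The work goes in short steps, Python scripts to look and compute and a shell command to move; the robot and the scene stay as the last step left them, time stands still between calls to the robot, and variables do not carry over. Pictures are saved under pics/ and viewed, at most 10 in all, crops included, and the job is handed in when it is done.

```bash
mkdir -p pics; ls; python3 - <<'E'
from station import robot
import cv2,pickle
d={}
for n in("scene","side","wrist"):
    f=robot.grab_frame(n);d[n]=f
    cv2.imwrite(f"pics/{n}0.png",f["frame"][:,:,::-1])
    print(n,f["vfov"],f["cx"],f["cy"],f["position"],f["orientation"])
pickle.dump(d,open("f0.pkl","wb"))
print(robot.state())
E
```

```text
pics
scene 47.08519309003858 283.05490823862664 207.61185268871088 [ 1.24397234 -0.71023427  0.80969159] [-2.20486911e+00 -1.88932900e-03  7.65971074e-01]
side 47.95676575536024 274.23340805986174 209.43370273807352 [0.18444555 1.05879849 0.83438775] [-2.16806271 -0.02320857 -2.79329383]
wrist 65.70646984690485 272.94843928148214 208.6294893793092 [0.62438232 0.06796796 0.37321719] [2.86778486e+00 2.19966976e-03 9.07166124e-04]
{'time': 0.15, 'joint_positions': array([-1.03434687e-01,  2.77050568e-01, -2.75516695e-02,  1.26801058e+00,
       -2.78006692e-05,  1.46740013e+00]), 'qd': array([ 0.00137552, -0.00076358,  0.00329331,  0.000438  ,  0.00031224,
        0.00023898]), 'joint_torque': array([ 1.17211301e-03, -4.46055973e+01,  2.95638728e+01,  1.04999804e-02,
       -4.45402588e-05, -1.76044369e-05]), 'position': array([6.24390772e-01, 2.34648240e-05, 2.30365954e-01]), 'tool_rot': array([-3.13978299e+00, -1.59831818e-04,  1.57075772e+00]), 'wrist_force': array([-0.22525914, -0.23138769,  0.95419308]), 'torque': array([0.00682865, 0.07161755, 0.00717541]), 'grasp_force': 0.0, 'grip_width': 0.08548927472662424}
```

View pics/scene0.png

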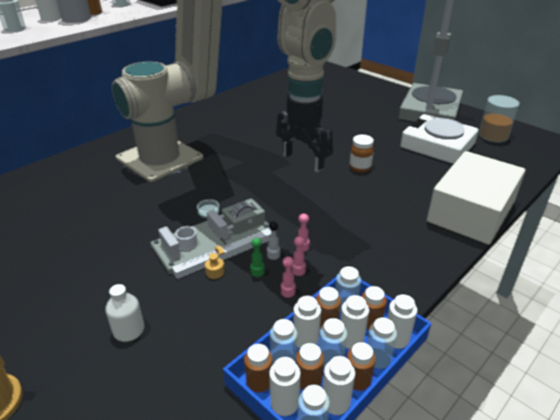

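View pics/side0.png

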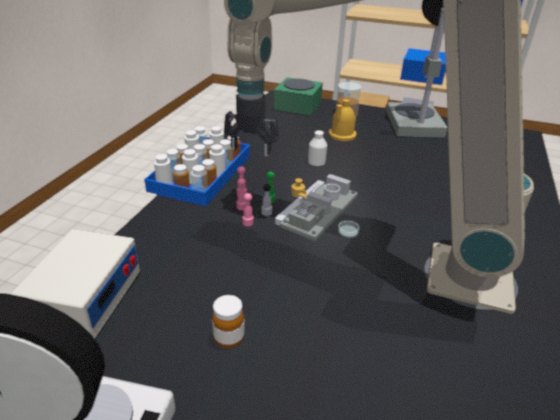

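View pics/wrist0.png

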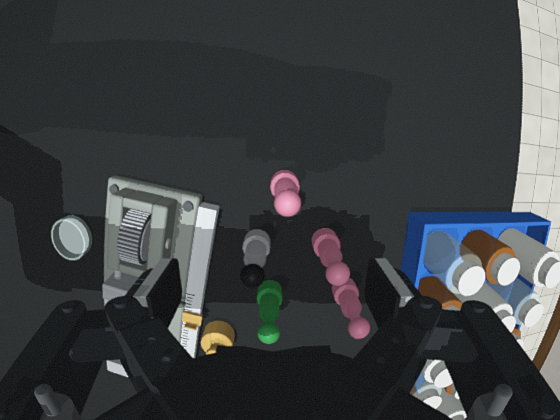

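The wrist view shows the clamp at left: wheel at about (135,235), housing, rail and brass mark at (192,318), dish at (71,238). There are several needle-holder shapes. The grey one with the black ball at (253,255) is the one described; the green (268,310) and pink (286,190), (330,250), (352,310) ones are decoys. None of them gets touched.

```bash
cat > h.py <<'E'
import numpy as np,cv2
from scipy.spatial.transform import Rotation as Ro
def ray(f,u,v,fish):
    F=210/np.tan(np.radians(f["vfov"])/2);a=np.array([u-f["cx"],v-f["cy"]]);r=np.hypot(*a)
    if fish:
        t=r/F;d=np.r_[np.sin(t)*a/max(r,1e-9),np.cos(t)]
    else: d=np.r_[a/F,1]
    return Ro.from_euler("xyz",f["orientation"]).apply(d)
def onz(f,u,v,z,fish=True):
    d=ray(f,u,v,fish);p=np.array(f["position"]);return p+d*(z-p[2])/d[2]
def proj(f,P,fish=True):
    c=Ro.from_euler("xyz",f["orientation"]).inv().apply(np.array(P)-f["position"])
    F=210/np.tan(np.radians(f["vfov"])/2);r=np.hypot(c[0],c[1])
    k=F*np.arctan2(r,c[2])/r if fish else F/c[2]
    return np.array([f["cx"]+k*c[0],f["cy"]+k*c[1]])
E
python3 - <<'E'
import pickle;from h import *
d=pickle.load(open("f0.pkl","rb"));f=d["wrist"]
for n,u,v,z in[("wheel",135,232,.075),("rail top R",219,206,.022),("rail low",195,352,.022),("base TL",109,177,.02),("base TR",203,193,.02),("mark",192,318,.03),("needle ball",252,274,.1),("needle base",256,245,.05),("dish",71,238,.01)]:
    print(n,onz(f,u,v,z).round(4))
w=f["frame"][160:390,60:290,::-1]
cv2.imwrite("pics/c1.png",cv2.resize(w,None,fx=2.6,fy=2.6,interpolation=cv2.INTER_CUBIC))
E
```

```text
wheel [ 0.4804 -0.0412  0.075 ]
rail top R [ 0.5627 -0.0277  0.022 ]
rail low [ 0.5132 -0.2422  0.022 ]
base TL [0.4262 0.008  0.02  ]
base TR [ 0.5445 -0.013   0.02  ]
mark [ 0.5189 -0.1758  0.03  ]
needle ball [ 0.6042 -0.0726  0.1   ]
needle base [ 0.6056 -0.0633  0.05  ]
dish [ 0.3443 -0.0767  0.01  ]
```

View pics/c1.png

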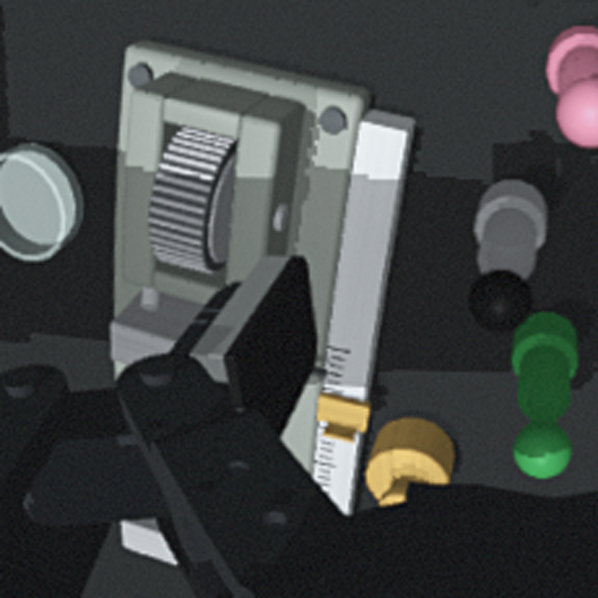

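The crop shows the base top corners, the wheel at (195,200 in the crop), the mark at (343,413), and the jaw hidden by the finger. The base edge measures 118 mm against the stated 120, with clamp yaw about −10.5° and wheel top about (0.476, −0.053). Next I turn the hand half round, so the wrist camera sits on the jaw side, and hover over the wheel with fingers shut.

```bash
python3 -m pendant '[[[0,0,-20],[-8,-22,8],0],[[0,0,-30],[-15,-45,16],0],[[0,0,-40],[-24,-70,25],0],[[0,0,-50],[-32,-92,33],0],[[0,0,-60],[-40,-115,40],0],[[0,0,-70],[-46,-130,45],0],[[0,0,-80],[-53,-148,50],0],[[0,0,-88],[-53,-148,50],0],[[0,0,-96],[-53,-148,50],0],[[0,0,-104],[-53,-148,50],0],[[0,0,-112],[-53,-148,50],0],[[0,0,-120],[-53,-148,50],0],[[0,0,-128],[-53,-148,50],0],[[0,0,-136],[-53,-148,50],0],[[0,0,-144],[-53,-148,50],0],[[0,0,-152],[-53,-148,50],0],[[0,0,-160],[-53,-148,50],0],[[0,0,-169.5],[-53,-148,50],0],[[0,0,-169.5],[-53,-148,50],0],[[0,0,-169.5],[-53,-148,50],0]]' && python3 - <<'E'
from station import robot
import cv2,pickle
d={n:robot.grab_frame(n) for n in("wrist","side","scene")}
pickle.dump(d,open("f1.pkl","wb"))
cv2.imwrite("pics/w1.png",cv2.resize(d["wrist"]["frame"][:,:,::-1],(800,600),interpolation=cv2.INTER_CUBIC))
print(robot.state()["joint_positions"].round(3),d["wrist"]["position"],d["wrist"]["orientation"])
E
```

```text
time: 2.15
position: [0.4767, -0.0529, 0.181]
tool_rot: [3.141, 0.0, -1.749]
wrist_force: [0.4, -0.0, -0.3]
grip_width: 0.0004
grasp_force: 0.0
[-0.245  0.053 -0.402  1.116 -0.    -1.631] [ 0.46440656 -0.12108373  0.32395828] [ 2.86740863e+00 -8.48186256e-04  2.96440072e+00]
```

View pics/w1.png

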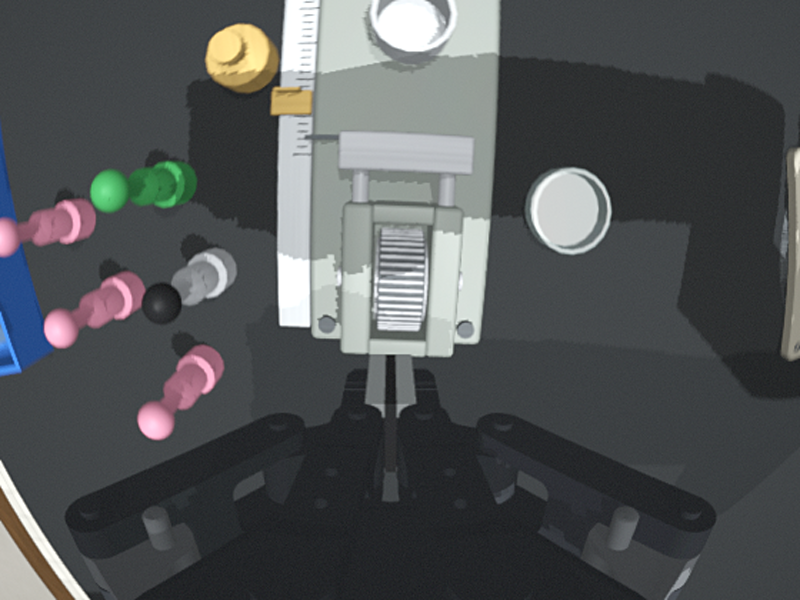

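Clear view: wheel (401,278), jaw (405,153), pointer bar at (320,136), brass mark at (291,100), tin (413,15). Now I fit the clamp frame and the pointer-to-mark gap.

```bash
python3 - <<'E'
import pickle;from h import *
d=pickle.load(open("f1.pkl","rb"));f=d["wrist"]
s=1/1.4286
for n,u,v,z in[("baseL",313,337,.02),("baseR",480,343,.02),("baseR up",499,60,.02),("wheel tl",379,227,.075),("wheel tr",424,227,.075),("wheel bl",378,330,.06),("wheel br",424,330,.06),("housTL",344,205,.06),("housTR",462,208,.06),("housBL",343,353,.06),("housBR",452,356,.06),("rail BL",280,326,.022),("rail UL",283,60,.022),("ptr",306,136.5,.03),("jawL",340,133,.066),("jawR",472,139,.066),("tin",413,12,.055)]:
    p=onz(f,u*s-.15,v*s-.15,z);print(n,p.round(4))
w=f["frame"][48:124,180:256,::-1]
cv2.imwrite("pics/c2.png",cv2.resize(w,None,fx=7.5,fy=7.5,interpolation=cv2.INTER_CUBIC))
E
```

```text
baseL [ 0.5377 -0.0186  0.02  ]
baseR [0.4222 0.0069 0.02  ]
baseR up [ 0.3803 -0.1841  0.02  ]
wheel tl [ 0.4754 -0.0924  0.075 ]
wheel tr [ 0.4516 -0.0882  0.075 ]
wheel bl [ 0.488  -0.0297  0.06  ]
wheel br [ 0.4607 -0.0248  0.06  ]
housTL [ 0.4934 -0.1067  0.06  ]
housTR [ 0.4275 -0.0934  0.06  ]
housBL [ 0.512  -0.0186  0.06  ]
housBR [ 0.4461 -0.0047  0.06  ]
rail BL [ 0.5587 -0.0312  0.022 ]
rail UL [ 0.5194 -0.2084  0.022 ]
ptr [ 0.5122 -0.1529  0.03  ]
jawL [ 0.4874 -0.147   0.066 ]
jawR [ 0.4165 -0.1314  0.066 ]
tin [ 0.4343 -0.2131  0.055 ]
```

View pics/c2.png

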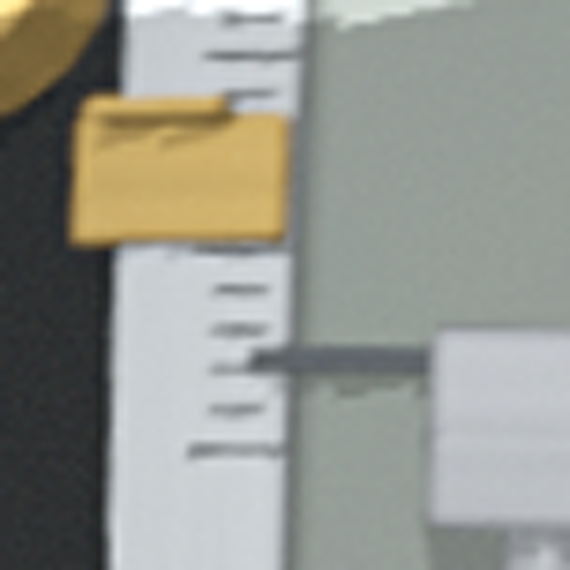

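```bash
python3 - <<'E'
import pickle;from h import *
f=pickle.load(open("f1.pkl","rb"))["wrist"]
y=np.array([.2113,.9774]);O=np.array([.470,-.0562])
g=lambda u,v,z:(onz(f,(u+.5)/7.5-.5+180,(v+.5)/7.5-.5+48,z)[:2]-O)@np.c_[[.9774,-.2113],y]*1000
print("fin edge",g(95,96,.04),g(222,98,.04),"fin near top edge",g(150,113,.04),"ptr",g(258,359,.03),g(400,361,.03),"ptr edges",g(330,345,.03),g(330,374,.03))
E
python3 -m pendant '[[[0,0,2],[-6,6,30],0],[[0,0,2],[-6,6,60],0],[[0,0,2],[-6,6,80],0],[[0,0,2],[-6,6,90],0],[[0,0,2],[-6,6,97],0],[[0,0,2],[-6,6,97],0],[[0,0,2],[-6,6,97],0],[[0,0,2],[-6,6,97],0]]'
```

```text
fin edge [  80.51999882 -116.92295563] [  65.24686062 -116.19639377] fin near top edge [  73.77848725 -114.6053539 ] ptr [ 61.71674496 -85.57945932] [ 44.50070879 -85.34702755] ptr edges [ 53.00429746 -87.26574053] [ 52.90027514 -83.72665298]
time: 3.1
position: [0.4733, -0.0463, 0.0854]
tool_rot: [-3.139, -0.0, -1.789]
wrist_force: [0.5, -0.3, -0.0]
grip_width: -0.0001
grasp_force: 0.0
```

```bash
python3 -m pendant '[[[0,0,0],[0,0,2],0],[[0,0,0],[0,0,4],0],[[0,0,0],[0,0,5],0],[[0,0,0],[0,0,5],0],[[0,0,0],[0,0,5],0]]'
```

```text
time: 3.6
position: [0.4721, -0.046, 0.0792]
tool_rot: [3.141, -0.0, -1.789]
wrist_force: [0.6, -0.4, -0.2]
grip_width: 0.0002
grasp_force: 0.0
```

```bash
python3 -m pendant '[[[0,0,0],[0,0,1],0],[[0,0,0],[0,0,1],0],[[0,0,0],[0,0,1],0]]'
```

```text
time: 3.9
position: [0.4722, -0.046, 0.0783]
tool_rot: [3.141, -0.0, -1.789]
wrist_force: [-0.6, -0.3, -0.3]
grip_width: -0.0
grasp_force: 0.0
```

```bash
python3 -m pendant '[[[0,0,0],[0,0,1],0],[[0,0,0],[0,0,1],0],[[0,0,0],[0,0,1],0]]'
```

```text
time: 4.2
position: [0.4724, -0.0461, 0.0778]
tool_rot: [-3.141, -0.0, -1.789]
wrist_force: [-0.8, 0.6, 5.4]
grip_width: 0.0
grasp_force: 2.5
```

```bash
python3 -m pendant '[[[0,0,0],[1,0,0],0],[[0,0,0],[3,0,0],0],[[0,0,0],[5,0,0],0],[[0,0,0],[8,0,0],0],[[0,0,0],[11,0,0],0],[[0,0,0],[14,0,0],0],[[0,0,0],[16,0,0],0],[[0,0,0],[18,0,0],0],[[0,0,0],[19,0,0],0],[[0,0,0],[20,0,0],0],[[0,0,0],[20,0,0],0]]'; python3 - <<'E'
from station import robot
import cv2,pickle
f=robot.grab_frame("wrist");pickle.dump(f,open("f2.pkl","wb"))
print(f["position"])
cv2.imwrite("pics/w2.png",cv2.resize(f["frame"][:300,150:400,::-1],None,fx=2,fy=2,interpolation=cv2.INTER_CUBIC))
E
```

```text
time: 5.3
position: [0.4679, -0.0656, 0.0776]
tool_rot: [-3.141, 0.0, -1.789]
wrist_force: [-1.7, 0.3, 5.9]
grip_width: -0.0001
grasp_force: 2.8
[ 0.45286205 -0.13318824  0.22058138]
```

View pics/w2.png

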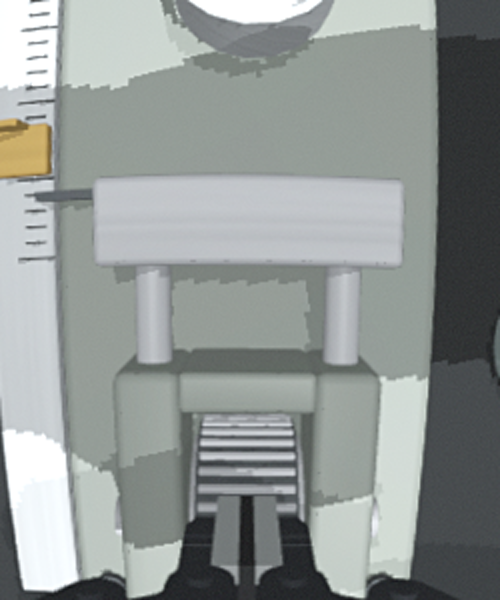

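The wheel turned and the jaw moved: pointer tip at crop (38,196), fin at (15,122), fingertips centred on the wheel.

```bash
cat >> h.py <<'E'
y=np.array([.2113,.9774]);O=np.array([.470,-.0562]);M=np.c_[[.9774,-.2113],y]
def clamp(f,u,v,z): return (onz(f,u,v,z)[:2]-O)@M*1000
def C(f,P): return proj(f,np.r_[O+M@np.array(P[:2])/1000,P[2]/1000])
def ptr(f):
    # darkest line across the bar, sampled along clamp y at x=56..60 and z=30
    g=cv2.GaussianBlur(cv2.cvtColor(f["frame"],cv2.COLOR_RGB2GRAY),(0,0),.6).astype(np.float32)
    ys=np.arange(-125,-75,.25);xs=np.arange(62.,66,.5)
    S=np.array([[cv2.getRectSubPix(g,(1,1),tuple(map(float,C(f,(x,yy,30)))))[0,0] for yy in ys] for x in xs])
    return ys,S
E
python3 - <<'E'
import pickle;from h import *
f=pickle.load(open("f2.pkl","rb"))
k=lambda u,v:((u+.5)/2-.5+150,(v+.5)/2-.5)
print("ptr",clamp(f,*k(40,196),.03),clamp(f,*k(80,195),.03),"fin",clamp(f,*k(5,120.5),.04),clamp(f,*k(20,120.5),.04),"jaw",clamp(f,*k(95,177),.066),clamp(f,*k(402,180),.066))
E
python3 -m pendant '[[[0,0,0],[0,0,-4],0],[[0,0,0],[0,0,-8],0],[[0,0,0],[-10,0,-8],0],[[0,0,0],[-20,0,-8],0],[[0,0,0],[-23,0,-6],0],[[0,0,0],[-23,0,-4],0],[[0,0,0],[-23,0,-2],0],[[0,0,0],[-23,0,-1],0],[[0,0,0],[-23,0,0],0],[[0,0,0],[-23,0,0],0],[[0,0,0],[-23,0,0],0]]'
```

```text
ptr [ 60.89822938 -94.09662595] [ 48.41133476 -93.54208475] fin [  68.27403582 -116.52510425] [  63.62541366 -116.00204539] jaw [ 35.40743833 -94.93481506] [-37.54291113 -93.9392314 ]
time: 6.45
position: [0.4726, -0.0431, 0.0775]
tool_rot: [3.141, 0.0, -1.789]
wrist_force: [-2.1, 1.0, 4.2]
grip_width: 0.0001
grasp_force: 1.9
```

```bash
python3 -m pendant '[[[0,0,0],[1,0,0],0],[[0,0,0],[3,0,0],0],[[0,0,0],[5,0,0],0],[[0,0,0],[8,0,0],0],[[0,0,0],[11,0,0],0],[[0,0,0],[14,0,0],0],[[0,0,0],[17,0,0],0],[[0,0,0],[20,0,0],0],[[0,0,0],[22,0,0],0],[[0,0,0],[23,0,0],0],[[0,0,0],[24,0,0],0],[[0,0,0],[24,0,0],0]]';python3 -m pendant '[[[0,0,0],[0,0,-4],0],[[0,0,0],[0,0,-8],0],[[0,0,0],[-10,0,-8],0],[[0,0,0],[-20,0,-8],0],[[0,0,0],[-24,0,-6],0],[[0,0,0],[-24,0,-4],0],[[0,0,0],[-24,0,-2],0],[[0,0,0],[-24,0,-1],0],[[0,0,0],[-24,0,0],0],[[0,0,0],[-24,0,0],0],[[0,0,0],[-24,0,0],0]]'; python3 - <<'E'
from station import robot
from h import *;import pickle
f=robot.grab_frame("wrist");pickle.dump(f,open("f3.pkl","wb"))
u,v=C(f,(62,-105,30)).astype(int);print(u,v);a,b=max(u-50,0),max(v-45,0)
cv2.imwrite("pics/c3.png",cv2.resize(f["frame"][b:b+90,a:a+100,::-1],None,fx=6,fy=6,interpolation=cv2.INTER_CUBIC));print(a,b)
E
```

```text
time: 7.65
position: [0.4672, -0.0668, 0.0774]
tool_rot: [3.141, -0.0, -1.789]
wrist_force: [-2.7, 0.2, 5.7]
grip_width: 0.0003
grasp_force: 2.8
time: 8.75
position: [0.4726, -0.0431, 0.0775]
tool_rot: [3.141, 0.0, -1.789]
wrist_force: [-1.2, 1.0, 4.5]
grip_width: -0.0001
grasp_force: 1.9
167 43
117 0
```

View pics/c3.png

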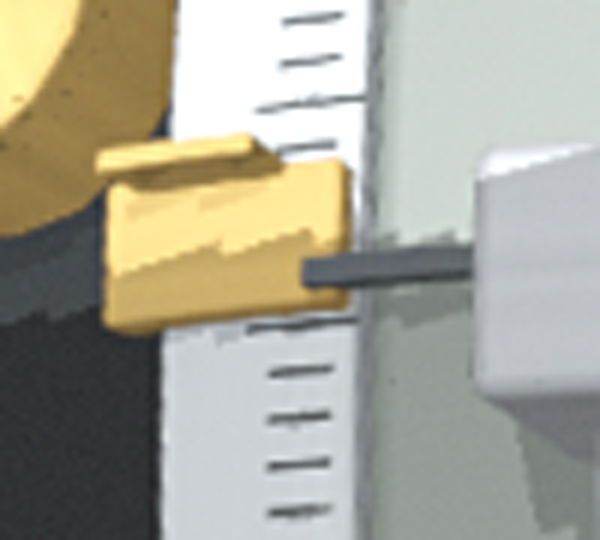

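```bash
python3 - <<'E'
import pickle;from h import *
f=pickle.load(open("f3.pkl","rb"))
k=lambda u,v:((u+.5)/6-.5+117,(v+.5)/6-.5)
for n,u,v,z in[("ptr",312,272,.03),("ptr",460,264,.03),("pu",400,251,.03),("pl",400,283,.03),("fin",102,152,.04),("fin",248,135,.04),("finlow",100,172,.04),("jaw",482,150,.066)]:print(n,clamp(f,*k(u,v),z).round(2))
E
```

```text
ptr [  61.33 -104.05]
ptr [  45.95 -103.36]
pu [  52.13 -105.31]
pl [  52.09 -101.92]
fin [  80.53 -117.14]
fin [  64.99 -116.56]
finlow [  80.66 -115.01]
jaw [  35.49 -104.11]
```

```bash
python3 -m pendant '[[[0,0,0],[1,0,0],0],[[0,0,0],[3,0,0],0],[[0,0,0],[5,0,0],0],[[0,0,0],[8,0,0],0],[[0,0,0],[11,0,0],0],[[0,0,0],[14,0,0],0],[[0,0,0],[17,0,0],0],[[0,0,0],[20,0,0],0],[[0,0,0],[22,0,0],0],[[0,0,0],[23,0,0],0],[[0,0,0],[24,0,0],0],[[0,0,0],[24,0,0],0]]';python3 -m pendant '[[[0,0,0],[0,0,-4],0],[[0,0,0],[0,0,-8],0],[[0,0,0],[-10,0,-8],0],[[0,0,0],[-15,0,-6],0],[[0,0,0],[-15,0,-4],0],[[0,0,0],[-15,0,-2],0],[[0,0,0],[-15,0,-1],0],[[0,0,0],[-15,0,0],0],[[0,0,0],[-15,0,0],0],[[0,0,0],[-15,0,0],0]]'; python3 - <<'E'
from station import robot
from h import *;import pickle
f=robot.grab_frame("wrist");pickle.dump(f,open("f4.pkl","wb"))
u,v=C(f,(62,-113,30)).astype(int);a,b=max(u-50,0),max(v-45,0)
cv2.imwrite("pics/c4.png",cv2.resize(f["frame"][b:b+90,a:a+100,::-1],None,fx=6,fy=6,interpolation=cv2.INTER_CUBIC));print(u,v,a,b)
E
```

```text
time: 10.0
position: [0.4673, -0.0668, 0.0775]
tool_rot: [3.141, -0.001, -1.789]
wrist_force: [-3.6, 0.4, 6.1]
grip_width: 0.0001
grasp_force: 2.7
time: 11.0
position: [0.4706, -0.0517, 0.0779]
tool_rot: [3.141, 0.001, -1.789]
wrist_force: [-2.6, 1.9, 6.6]
grip_width: 0.0002
grasp_force: 3.3
167 44 117 0
```

View pics/c4.png

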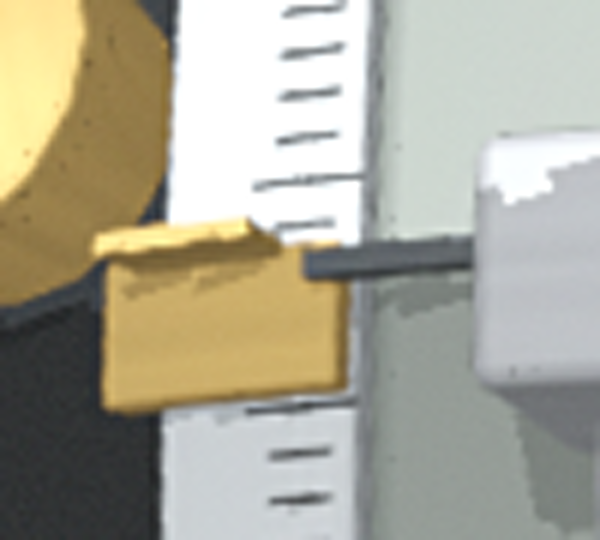

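```bash
python3 - <<'E'
import pickle;from h import *
f=pickle.load(open("f4.pkl","rb"))
k=lambda u,v:((u+.5)/6-.5+117,(v+.5)/6-.5)
for n,u,v,z in[("ptr",312,265,.03),("ptr",460,255,.03),("pu",400,242,.03),("pl",400,275,.03),("fin",102,236,.04),("fin",248,219,.04),("finlow",100,257,.04),("jaw",485,140,.066)]:print(n,clamp(f,*k(u,v),z).round(2))
E
```

```text
ptr [  61.31 -113.66]
ptr [  45.9  -113.17]
pu [  52.1  -115.14]
pl [  52.05 -111.63]
fin [  80.21 -117.03]
fin [  64.7  -116.62]
finlow [  80.36 -114.85]
jaw [  35.2  -113.88]
```

```bash
python3 -m pendant '[[[0,0,0],[1,0,0],0],[[0,0,0],[2,0,0],0],[[0,0,0],[3.5,0,0],0],[[0,0,0],[5,0,0],0],[[0,0,0],[6,0,0],0],[[0,0,0],[7,0,0],0],[[0,0,0],[7,0,0],0],[[0,0,0],[7,0,0],0]]';python3 -m pendant '[[[0,0,0],[0,0,-4],0],[[0,0,0],[0,0,-12],0],[[0,0,0],[0,0,-25],0],[[0,0,0],[20,0,-30],0],[[0,0,0],[40,0,-30],0],[[0,0,0],[45,0,-30],0],[[0,0,0],[45,0,-30],0],[[0,0,0],[45,0,-30],0],[[0,0,0],[45,0,-30],0]]'; python3 - <<'E'
from station import robot
from h import *;import pickle
f=robot.grab_frame("wrist");pickle.dump(f,open("f5.pkl","wb"))
u,v=C(f,(62,-115,30)).astype(int);a,b=max(u-50,0),max(v-40,0)
cv2.imwrite("pics/c5.png",cv2.resize(f["frame"][b:b+75,a:a+100,::-1],None,fx=8,fy=8,interpolation=cv2.INTER_CUBIC));print(u,v,a,b,f["position"])
E
```

```text
time: 11.85
position: [0.4691, -0.0586, 0.0779]
tool_rot: [3.141, 0.0, -1.789]
wrist_force: [-2.6, 1.0, 6.9]
grip_width: -0.0001
grasp_force: 3.3
time: 12.75
position: [0.4596, -0.1021, 0.1073]
tool_rot: [3.141, 0.0, -1.788]
wrist_force: [0.6, 1.0, 0.0]
grip_width: -0.0001
grasp_force: 0.0
181 123 131 83 [ 0.44463043 -0.16969743  0.25020535]
```

View pics/c5.png

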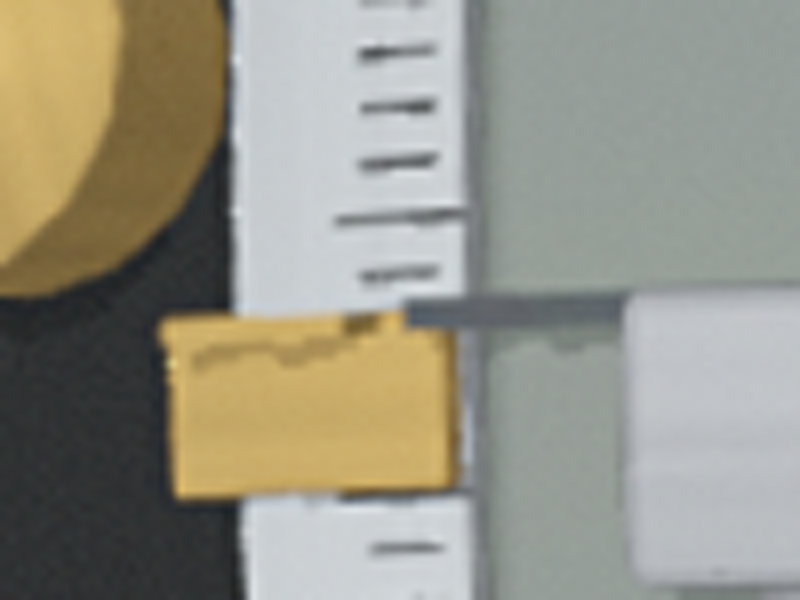

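```bash
python3 - <<'E'
import pickle;from h import *
f=pickle.load(open("f5.pkl","rb"))
k=lambda u,v:((u+.5)/8-.5+131,(v+.5)/8-.5+83)
for n,u,v,z in[("ptr",412,312,.03),("ptr",600,309,.03),("pu",500,296,.03),("pl",500,325,.03),("fin",175,321,.04),("fin",330,316,.04),("body",445,318,.029)]:print(n,clamp(f,*k(u,v),z).round(2))
F=f["frame"].astype(int)
# sub-pixel: brass upper edge per column (blue drop), pointer band per column
for c in range(154,173,3): print("fin",c,F[118:128,c,2])
for c in range(183,208,4): print("ptr",c,F[116:128,c,0])
E
```

```text
ptr [  61.45 -116.6 ]
ptr [  44.79 -116.08]
pu [  53.54 -117.59]
pl [  53.61 -115.09]
fin [  79.64 -117.1 ]
fin [  65.76 -116.65]
body [  58.77 -115.93]
fin 154 [ 53  50  52  49  63  98 108 106 107 101]
fin 157 [ 50  48  49  49  72 101 110 108  86  82]
fin 160 [159 155 149 161 123 107 105 100  84  86]
fin 163 [208 207 209 212 172 109 102  96  86  99]
fin 166 [207 208 210 209 176 107 103 107  89  86]
fin 169 [210 212 212 208 166 109 104  88  83  88]
fin 172 [210 211 213 205 150 105 104  89  85  93]
ptr 183 [147 130 204 209 130  87  87  97 182 211 208 206]
ptr 187 [206 207 209 196 124  93  93  94 110 121 125 128]
ptr 191 [118 118 121 117  99  98  96  98 107 108 106 106]
ptr 195 [149 152 151 130  99  94  97  98 120 126 142 151]
ptr 199 [149 151 153 130  98  93  96 101 119 132 146 152]
ptr 203 [151 150 152 125  97  97  94 106 122 124 126 147]
ptr 207 [151 152 150 120  92  93  93 107 121 125 145 151]
```

```bash
python3 - <<'E'
import pickle;from h import *
f=pickle.load(open("f5.pkl","rb"))
for u,v,z in[(183,121.69,.03),(183,119.77,.03),(183,123.6,.03),(154,122.43,.04),(172,121.87,.04)]:print(clamp(f,u,v,z).round(2))
f=pickle.load(open("f4.pkl","rb"));F=f["frame"].astype(int)
for c in range(170,176,2): print(F[36:50,c,0],F[36:50,c,2])
E
```

```text
[  60.77 -116.48]
[  60.73 -117.81]
[  60.81 -115.15]
[  78.49 -117.19]
[  65.62 -116.77]
[205 164 255 255 254 153  87  94  94  78  92 182 198 210] [214 173 255 255 171 104 101 106 107  94  63  88 101 112]
[208 183 255 255 239 119  87  93  97  71  81 170 192 195] [219 194 255 255 155  97 103 105 109  82  59  80  96 100]
[255 255 255 255 223 111  87  95  96  62  67 118 125 126] [255 255 255 255 230 120  99 106 108  70  54  62  59  56]
```

```bash
python3 - <<'E'
import pickle;from h import *
from scipy.optimize import brentq
def prof(f,x,z,lo,hi):
    g=cv2.cvtColor(f["frame"],cv2.COLOR_RGB2GRAY).astype(np.float32)
    ys=np.arange(lo,hi,.1)
    P=np.array([C(f,(x,a,z)) for a in ys],np.float32)
    return ys,cv2.remap(g,P[:,0],P[:,1],cv2.INTER_LINEAR).ravel()
for n,c in(("f1",-85.5),("f2",-94),("f3",-104),("f4",-113.5),("f5",-116.5)):
    f=pickle.load(open(n+".pkl","rb"));f=f.get("wrist",f)
    out=[]
    for x in(46,50,54):   # bar edges: strongest fall and rise (front, back)
        ys,p=prof(f,x,30,c-5,c+5);d=np.gradient(cv2.GaussianBlur(p[:,None],(0,0),3).ravel());m=ys<c
        out.append((ys[m][d[m].argmin()],ys[~m][d[~m].argmax()]))
    J=[]
    for x in(-30,-15,0,15,30):
        ys,p=prof(f,x,65,c-5,c+5);d=np.gradient(cv2.GaussianBlur(p[:,None],(0,0),3).ravel());J.append(ys[d.argmax()])
    print(n,"bar",np.round(out,1).tolist(),"jaw",np.round(J,1),"camY",((f["position"][:2]-O)@M*1000).round(1))
E
```

```text
f1 bar [[-87.3, -81.9], [-87.3, -81.1], [-87.3, -83.6]] jaw [-85.7 -85.7 -85.8 -85.9 -86.3] camY [  8.2 -64.6]
f2 bar [[-95.5, -92.0], [-95.4, -92.2], [-95.5, -92.0]] jaw [-93.7 -93.8 -94.2 -94.4 -94.5] camY [ -0.5 -78.9]
f3 bar [[-105.6, -101.6], [-105.8, -101.8], [-107.3, -101.6]] jaw [-104.  -103.8 -104.1 -103.6 -104.2] camY [ -0.6 -55.9]
f4 bar [[-115.3, -111.5], [-115.2, -111.5], [-115.6, -111.6]] jaw [-113.5 -113.7 -113.9 -113.2 -110.2] camY [ -0.7 -64.8]
f5 bar [[-117.6, -113.1], [-117.6, -114.4], [-117.8, -114.8]] jaw [-116.2 -116.1 -116.4 -116.8 -116.9] camY [  -0.8 -116.3]
```

```bash
python3 -m pendant '[[[0,0,0],[0,0,-12],0],[[0,0,0],[0,0,-22],0],[[0,0,0],[0,-12,-22],0],[[0,0,0],[0,-25,-22],0],[[0,0,0],[0,-38,-22],0],[[0,0,0],[0,-45,-22],0],[[0,0,0],[0,-45,-22],0],[[0,0,0],[0,-45,-22],0],[[0,0,0],[0,-45,-22],0],[[0,0,0],[0,-45,-22],0]]'; cat > m.py <<'E'
from station import robot
from h import *
fs=[robot.grab_frame("wrist") for _ in range(5)];f=fs[0]
A=np.mean([k["frame"] for k in fs],0).astype(np.float32)
def edge(x,z,lo,hi,ch,s):   # sub-pixel step along clamp y; s=+1 rise, -1 fall
    ys=np.arange(lo,hi,.05);P=np.array([C(f,(x,a,z)) for a in ys],np.float32)
    p=cv2.remap(A[:,:,ch],P[:,0],P[:,1],cv2.INTER_CUBIC).ravel()
    d=s*np.gradient(cv2.GaussianBlur(p[:,None],(0,0),5).ravel());i=d.argmax()
    w=slice(max(i-12,0),i+13);return (ys[w]*d[w].clip(0)).sum()/d[w].clip(0).sum()
R=lambda xs,*a:(list(xs),np.round([edge(x,*a) for x in xs],2))
print("cam",((f["position"][:2]-O)@M*1000).round(1),f["position"][2])
print("jaw",*R(range(-30,36,8),65,-122,-113,0,1))
print("front",*R(range(42,62,3),30,-121,-116.3,0,-1))
print("back",*R(range(42,62,3),30,-116.3,-112,0,1))
print("fin",*R(range(66,80,2),40,-121,-113,2,-1))
np.save("A.npy",A)
E
python3 m.py
```

```text
time: 13.8
position: [0.5029, -0.1122, 0.1291]
tool_rot: [3.141, 0.0, -1.789]
wrist_force: [0.7, -0.5, -0.2]
grip_width: -0.0
grasp_force: 0.0
cam [  43.7 -117. ] 0.27204363648368174
jaw [-30, -22, -14, -6, 2, 10, 18, 26, 34] [-116.22 -116.34 -116.05 -116.36 -116.55 -116.4  -116.83 -116.82 -116.83]
front [42, 45, 48, 51, 54, 57, 60] [-117.61 -117.61 -117.61 -117.66 -117.66 -117.74 -117.65]
back [42, 45, 48, 51, 54, 57, 60] [-114.74 -113.3  -112.62 -114.4  -113.36 -112.64 -115.  ]
fin [66, 68, 70, 72, 74, 76, 78] [-116.7  -116.74 -116.8  -116.86 -116.95 -117.01 -114.76]
```

```bash
python3 - <<'E'
import pickle;from h import *
d=pickle.load(open("f1.pkl","rb"))
for n,u,v,z in(("scene",125,320,.03),("scene",118,292,.12)):
    p=onz(d[n],u,v,z,False);print(p,((p[:2]-O)@M*1000).round())
p=onz(d["side"],318,157,.05,False);print(p,((p[:2]-O)@M*1000).round())
E
```

```text
[ 0.54705655 -0.45587614  0.03      ] [ 160. -374.]
[ 0.555917   -0.45711515  0.12      ] [ 169. -374.]
[ 0.52976655 -0.40064578  0.05      ] [ 131. -324.]
```

```bash
python3 -m pendant '[[[0,0,8.5],[7,0,-6],0],[[0,0,17],[14,0,-6],0],[[0,0,25.5],[21,0,-6],0],[[0,0,34],[28,0,-6],0],[[0,0,42.5],[35,0,-6],0],[[0,0,51],[42,0,-6],0],[[0,0,59.5],[49,0,-6],0],[[0,0,68],[56,0,-6],0],[[0,0,76.5],[63,0,-6],0],[[0,0,85],[70,0,-6],0],[[0,0,93.5],[77,0,-6],0],[[0,0,102],[84,0,-6],0],[[0,0,110.5],[91,0,-6],0],[[0,0,119],[98,0,-6],0],[[0,0,127.5],[105,0,-6],0],[[0,0,136],[112,0,-6],0],[[0,0,144.5],[120,0,-6],0],[[0,0,153],[128,0,-6],0],[[0,0,161.5],[137,0,-6],0],[[0,0,170],[137,0,-6],0]]'; python3 -m pendant '[[[0,0,8],[0,0,0],0],[[0,0,10],[0,0,0],0],[[0,0,10],[0,0,0],0],[[0,0,10],[0,0,0],0],[[0,0,10],[0,0,0],0]]'; python3 m.py
```

```text
time: 16.05
position: [0.4738, -0.2471, 0.1354]
tool_rot: [3.141, 0.001, 1.52]
wrist_force: [0.6, 0.8, 0.4]
grip_width: -0.0001
grasp_force: 0.0
time: 16.55
position: [0.4739, -0.2461, 0.1353]
tool_rot: [3.142, -0.0, 1.353]
wrist_force: [0.3, -0.3, -0.1]
grip_width: -0.0
grasp_force: 0.0
cam [  44.2 -116.9] 0.278290289458665
jaw [-30, -22, -14, -6, 2, 10, 18, 26, 34] [-116.06 -116.51 -116.72 -116.83 -116.97 -116.85 -116.96 -117.13 -117.18]
front [42, 45, 48, 51, 54, 57, 60] [-117.64 -118.47 -119.94 -119.2  -118.46 -119.96 -118.26]
back [42, 45, 48, 51, 54, 57, 60] [-115.67 -114.83 -114.89 -114.89 -114.85 -114.8  -115.25]
fin [66, 68, 70, 72, 74, 76, 78] [-120.42 -118.43 -120.28 -119.79 -119.2  -119.15 -120.33]
```

```bash
python3 - <<'E'
from station import robot
from h import *
A=np.load("A.npy");f=robot.grab_frame("wrist")
print("y",np.arange(-122,-111,.5))
for x,z in((46,30),(50,30),(54,30),(58,30),(60,30),(68,40),(72,40),(76,40)):
    P=np.array([C(f,(x,a,z)) for a in np.arange(-122,-111,.5)],np.float32)
    for c in(0,2):print(x,"RGB"[c],cv2.remap(A[:,:,c],P[:,0],P[:,1],cv2.INTER_CUBIC).ravel().astype(int))
E
```

```text
y [-122.  -121.5 -121.  -120.5 -120.  -119.5 -119.  -118.5 -118.  -117.5
 -117.  -116.5 -116.  -115.5 -115.  -114.5 -114.  -113.5 -113.  -112.5
 -112.  -111.5]
46 R [179 180 179 174 180 188 186 153 117 116 120 122 119 126 143 165 180 181
 174 173 181 184]
46 B [183 183 182 177 183 191 188 156 122 125 132 134 132 138 152 170 183 184
 177 176 184 187]
50 R [179 179 180 183 182 167 128 109 114 119 122 121 118 127 144 166 180 180
 180 179 179 179]
50 B [182 182 183 185 185 170 131 112 120 129 135 135 132 138 152 170 183 182
 182 181 182 182]
54 R [181 181 181 182 185 184 181 150 119 117 120 120 118 127 145 168 183 183
 182 181 181 181]
54 B [184 183 184 185 188 187 182 153 125 128 134 135 132 139 154 173 185 185
 184 183 184 183]
58 R [136 134 135 137 136 128 109 102 110 117 122 121 119 116 113 108 106 108
 110 113 114 114]
58 B [143 142 142 144 143 135 114 108 119 129 135 135 136 130 118 101  93  97
 102 105 106 106]
60 R [237 238 239 240 241 239 232 197 153 126 112 114 114 151 208 239 249 247
 246 247 247 248]
60 B [245 246 247 248 250 247 239 205 162 137 128 133 134 134 133 134 135 135
 135 135 136 137]
68 R [234 234 234 236 239 240 223 194 163 182 224 240 246 243 240 239 238 239
 240 241 241 242]
68 B [243 243 243 245 247 249 234 207 180 159 146 137 134 134 133 133 133 133
 134 134 134 134]
72 R [234 235 239 231 208 173 151 154 154 185 227 242 246 242 240 238 238 239
 240 241 242 242]
72 B [243 244 248 240 217 182 162 167 172 163 146 137 133 134 132 132 132 131
 132 134 135 135]
76 R [233 232 234 237 240 221 186 159 150 180 227 242 245 241 240 238 237 238
 239 240 241 241]
76 B [241 241 242 246 249 230 197 172 169 160 143 134 132 133 133 132 132 132
 133 133 134 135]
```

```bash
python3 -m pendant '[[[0,0,0],[0,0,-20],0],[[0,0,0],[0,0,-50],0],[[0,0,0],[0,0,-80],0],[[0,0,0],[0,0,-100],0],[[0,0,0],[0,0,-100],0],[[0,0,0],[0,0,-100],0],[[0,0,0],[0,0,-100],0],[[0,0,0],[0,0,-100],0]]' && python3 -c "
from station import robot
print(robot.sign_off())"
```

```text
time: 17.65
position: [0.473, -0.2455, 0.2336]
tool_rot: [-3.139, -0.001, 1.353]
wrist_force: [-1.1, -0.6, 0.7]
grip_width: 0.0005
grasp_force: 0.0
the job is handed in; nothing more can be done
None
```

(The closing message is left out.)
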